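Sort shakers and label rolls into their counter pans

TASK

Tidy the front of the deli counter (whatever stands against the back wall or at the far ends stays): stand the spice jar and the metal shaker upright in the deep steel container, and lay both label rolls flat in the shallow steel tray, next to each other on its floor. Never tip the jar or the shaker over, and leave the kitchen timer and the sample pot where they are.

Things in the scene. Friction and masses are not known exactly. Their poses are not given: they have to be found in the camera images.
- spice_jar: Upright round spice jar, clear with a white label and dried herbs inside, white cap, 47 mm diameter, 98 mm tall, about 0.11 kg, straight sides (46 mm across at the cap). Origin: centre of its underside, z up. Loose.
- shaker: Upright bare-metal shaker, round, 50 mm diameter up to 70 mm height, above that a 47 mm cap with tiny holes, 95 mm tall in all, about 0.15 kg. Origin: centre of its underside, z up. Loose. Look-alikes (pans, jars, rolls) against the back wall and at the far ends of the counter belong to the room and are not meant.
- big_roll: Larger roll of blank labels, a white ring 61 mm in diameter, 40 mm tall, about 0.12 kg. Rests flat, axis upright. Origin: centre of its underside, z up. Loose.
- small_roll: Smaller roll of labels, a blue ring 53 mm in diameter, 40 mm tall, about 0.10 kg. Rests flat, axis upright. Origin: centre of its underside, z up. Loose.
- deep_pan: Deep rectangular steel container, fixed to the worktop, 122 x 182 mm over the rim, 65 mm tall, long side along its own y. Open on top; inside 90 mm (own x) by 154 mm (own y), floor 2 mm above the worktop. Origin: centre of its underside on the worktop, z up. Stands to the robot's left or right, long side roughly pointing away from the robot.
- shallow_tray: Shallow rectangular steel tray, fixed to the worktop, 149 x 201 mm over the rim, 40 mm tall, long side along its own y. Open on top; inside 104 mm (own x) by 164 mm (own y), floor 2 mm above the worktop. Origin: centre of its underside on the worktop, z up. Stands on the other side from the deep container, turned likewise.
- timer: Bystander, not to be moved: flat white kitchen timer with round corners, 70 x 70 mm, 20 mm tall. Origin: centre of its underside. Loose; it stands in front of the slicing machine. A large fixed slicing machine fills x 0.44 to 0.88, y -0.33 to 0.23, up to 0.36 m high; the worktop's front edge is at x = 0.36.
- sample_pot: Bystander, not to be moved: small round lidded yogurt-like sample pot, 72 mm diameter, 72 mm tall. Origin: centre of its underside. Loose; it stands to the left of the slicing machine.
Not all that is in view belongs to the job. Leave any purple look-alike of the small_roll alone.

How it is judged:
At the end, for the whole second after the job is handed in: Jar and shaker stand in the deep container, both rolls lie in the shallow tray: within the walls, underside less than 10 mm above the container's underside, upright to 0.15 rad, at rest (under 0.02 m/s, 0.2 rad/s); timer and sample pot within 20 mm of their starts (x of spice_jar in the frame of deep_pan between -0.045 and 0.045 m and y of spice_jar in the frame of deep_pan between -0.077 and 0.077 m and z of each of spice_jar, shaker in the frame of deep_pan below 0.01 m and angle between each of spice_jar, shaker, big_roll, small_roll's own z axis and vertical below 0.15 rad and linear speed of each of spice_jar, shaker, big_roll, small_roll below 0.02 m/s and angular speed of each of spice_jar, shaker, big_roll, small_roll below 0.2 rad/s and x of shaker in the frame of deep_pan between -0.045 and 0.045 m and y of shaker in the frame of deep_pan between -0.077 and 0.077 m and x of big_roll in the frame of shallow_tray between -0.052 and 0.052 m and y of big_roll in the frame of shallow_tray between -0.082 and 0.082 m and z of each of big_roll, small_roll in the frame of shallow_tray below 0.01 m and x of small_roll in the frame of shallow_tray between -0.052 and 0.052 m and y of small_roll in the frame of shallow_tray between -0.082 and 0.082 m and distance of each of timer, sample_pot from where it was at the start of the episode below 0.02 m); the robot touches nothing.
It fails at once if the spice jar or the shaker is tipped over (more than 0.7 rad from upright) (angle between any of spice_jar, shaker's own z axis and vertical above 0.7 rad).
It fails at once if the timer or the sample pot is moved more than 20 mm (distance of any of timer, sample_pot from where it was at the start of the episode above 0.02 m).
It also fails if it takes over 128 s, if anything falls off the work surface, if the arm or the gripper's body presses on something with over 40 N, if the wrist force passes 120 N, or if a joint passes its speed limit or range.

ROBOT

A 6-joint arm with a two-finger parallel gripper is mounted at the origin on a cart in front of the work surface, level with it; the furniture and walls round the work are solid. World frame = base frame: x ahead of the robot, y to its left, z up, the work surface at z = 0. Lengths are in m, angles in rad, forces in N, time in s.
With the tool pointing down it reaches from about 0.225 to 0.875 m from the base axis. Payload 3.4 kg.
Tool frame: the origin (TCP) lies on the centre line of the jaws, within the pads' length; the fingertips stand 22 mm ahead of it and the grasp point (between the pads) lies 3 mm ahead of it; z points along the fingers, y is the line along which they close (so a half turn about z gives the same grasp; the last joint's range is limited). The gripper opens to 85 mm and grips with 20 to 120 N. Pads are 22 mm wide; open, the fingers measure 114 mm over their backs; the gripper's body (76 mm by 85 mm) begins 54 mm behind the grasp point. The pads swing forward as they close: fully open they stand 13 mm farther back than shut.
Start: joints at [-1.315, 0.276, 1.505, -0, 1.361, -0.121], TCP at [0.212, -0.535, 0.253] pointing down, gripper open.
Joint ranges: [-2.89, 2.89], [-0.75, 2.08], [0.22, 2.7], [-1.18, 4.32], [0.11, 2.71], [-2.7, 2.7]. Speed limits (rad/s): [2.57, 2.57, 3.14, 3.14, 3.14, 3.14].

INTERFACE

Orientations are given as a unit quaternion [w, x, y, z].
In Python, from rig import readout, optics, ticket gives the robot as it stands. The module is installed in compiled form; this text tells all that it offers.
- The arm moves only by the tool handwheel, called after "Call:" as a command line: name --argument value ..., lists and objects as JSON in quotes. Schema: {"type":"object","properties":{"rows":{"type":"array","items":{"type":"number"},"minItems":4,"maxItems":20},"aperture":{"type":"number"},"force":{"type":"number"},"only":{"type":"string"},"quiet":{"type":"boolean"},"lines":{"type":"string"}},"required":["rows"],"additionalProperties":false}. rows is one flat list of numbers that holds 1 to 5 rows one after another, with no inner brackets; each row has 4 numbers: dx, dy, dz in m, then a turn about the tool's z in rad; each row shifts and turns the commanded pose from where the row before left it, along the tool's axes as they then stand; what a row does not reach is not made up. A row lasts 1/12 s, in which the tool goes at most 0.0417 m and 0.125 rad, less where a joint would pass 70% of its speed; a pose out of reach is approached as far as the arm can. aperture is the finger opening in m, set as the call begins (left out keeps the last). The fingers move at their own pace and stop on an object; force is the grip in N (left out, the last holds). Time passes only in rows, so rows that do not move let the fingers close. The tool returns the time, the measured TCP pose, the force, the opening and the grip force at its end. only (a regular expression) keeps the lines of the reply that match it, lines (a string "A,B") keeps lines A to B, and quiet returns only ok. Input that does not fit is refused with a message, and nothing moves.
- readout.get_state(): the state, without advancing time (a new reading comes with each control period).
- optics.get_image(name): name is "scene" or "top"; returns a dict with "img" (400x640x3 uint8, red, green, blue), "camera_matrix" (3x3 intrinsics, pixels), "k1" (the pictures are not rectified: a ray, as slopes to the right and down, at radius r is drawn at 1 + k1 r^2 times it, then the intrinsics apply), "T" (4x4, takes a point from camera to world coordinates). Camera axes: x right, y down, z forward; pixel columns grow to the right and rows downward; lengths in m; the calibration is good to about 2 mm. A picture is of the moment at which its call begins. There is no depth.
- ticket.sign_off(): hands the job in; it is judged then, once.
The state is a dict: "clock": time; "qpos": joint angles; "qd": joint speeds; "effort": joint torques, N m; "position": TCP position; "ee_rot": TCP orientation; "contact_force": force on the tool from outside, world axes, zero at the start; "moment": the same for the moment, N m; "width": finger opening in m; "gripper_force": force on a finger pad.
Only numpy, scipy, OpenCV 4.12 (cv2) and the standard library are available. Lean on these libraries where they do the work, as an engineer would, in place of code of your own. Each camera call takes 0.05 s, during which the arm holds its last target. There are 200 camera calls.

## Working session

There is one attempt and no reset: what is moved stays moved. The work goes in short steps, Python scripts to look and compute and a tool call to move; the robot and the scene stay as the last step left them, time stands still between calls to the robot, and variables do not carry over. Pictures are saved under pics/ and viewed, at most 14 in all, crops included, and the job is handed in when it is done.

```bash
mkdir -p pics; cat > h.py <<'E'
import numpy as np, cv2
from rig import readout, optics
def grab(n):
    d=optics.get_image(n); np.savez(f'{n}.npz',**d); return d
def load(n): return dict(np.load(f'{n}.npz'))
def px2plane(d,uv,z):
    K=np.array(d['camera_matrix']);k=float(d['k1']);T=np.array(d['T'])
    uv=np.atleast_2d(uv).astype(float)
    p=np.c_[(uv[:,0]-K[0,2])/K[0,0],(uv[:,1]-K[1,2])/K[1,1]]
    s=p.copy()
    for _ in range(20): s=p/(1+k*(s**2).sum(1,keepdims=True))
    r=np.c_[s,np.ones(len(s))]@T[:3,:3].T; o=T[:3,3]
    return o+r*((z-o[2])/r[:,2])[:,None]
def proj(d,P):
    K=np.array(d['camera_matrix']);k=float(d['k1']);T=np.array(d['T'])
    c=(np.atleast_2d(P)-T[:3,3])@T[:3,:3]; s=c[:,:2]/c[:,2:]
    s=s*(1+k*(s**2).sum(1,keepdims=True)); return s*[K[0,0],K[1,1]]+[K[0,2],K[1,2]]
E
python3 - <<'E'
from h import *
for n in('scene','top'):
    d=grab(n); cv2.imwrite(f'pics/{n}0.png',d['img'][:,:,::-1]); print(n,d['T'].round(3).tolist(),d['k1'],d['camera_matrix'].tolist())
print(readout.get_state())
E
```

```text
scene [[-0.904, -0.286, 0.317, 0.113], [-0.427, 0.603, -0.674, 0.973], [0.002, -0.745, -0.667, 0.978], [0.0, 0.0, 0.0, 1.0]] 0.009179660729990045 [[412.5931043426626, 0.0, 321.20704321595963], [0.0, 412.5931043426626, 204.852210106605], [0.0, 0.0, 1.0]]
top [[0.019, -0.999, 0.05, 0.459], [-1.0, -0.019, 0.008, 0.003], [-0.007, -0.05, -0.999, 1.458], [0.0, 0.0, 0.0, 1.0]] -0.06883681682361001 [[422.31758220868073, 0.0, 322.23361624253505], [0.0, 422.31758220868073, 198.11463155182162], [0.0, 0.0, 1.0]]
{'clock': 0.1, 'qpos': array([-1.31498973e+00,  2.76510245e-01,  1.50600534e+00, -2.26905568e-05,
        1.36069700e+00, -1.21006129e-01]), 'qd': array([-1.61392383e-03, -3.52306317e-04, -2.31855781e-03, -8.14120186e-05,
       -3.47171524e-04,  4.34711591e-04]), 'effort': array([ 2.17767083e-03, -4.17698586e+01, -2.46403456e+01, -1.01145240e-04,
        5.70525895e-03,  3.70267614e-06]), 'position': array([ 0.21144968, -0.53424033,  0.25253892]), 'ee_rot': array([-8.07376079e-04,  9.82303193e-01,  1.87295970e-01, -6.56190136e-05]), 'contact_force': array([1.03331147, 0.64386878, 0.60934949]), 'moment': array([ 0.04124628,  0.02642542, -0.03700005]), 'gripper_force': 0.0, 'width': 0.08546781997938624}
```

View pics/scene0.png

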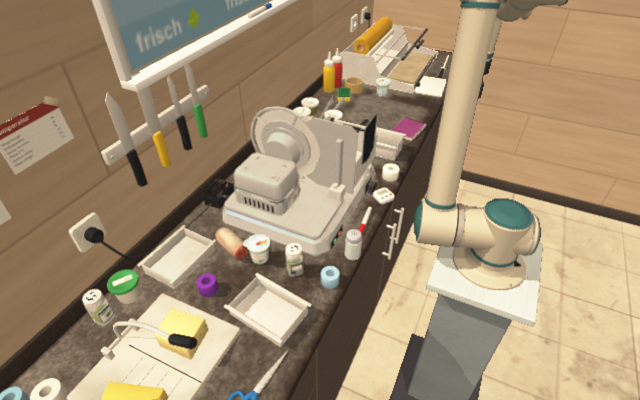

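View pics/top0.png

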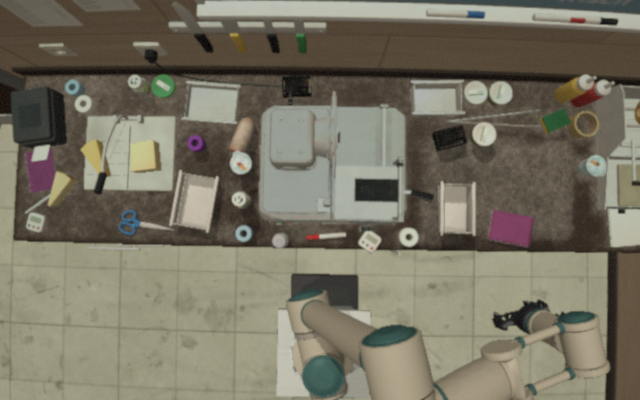

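The scene view shows the spice jar at (294,260), shaker (353,244), blue roll (330,277), white roll (391,172), timer (383,196), sample pot (259,249), shallow tray (268,308) and deep pan (~390,142).

In the top view they are:
- **Jar:** (240,199). The look-alike at (135,82) is by the back wall.
- **Shaker:** (280,240).
- **Blue roll:** (244,233). Look-alikes are purple at (196,143) and blue at (72,87).
- **White roll:** (408,237). The look-alike at (83,103) is at the far end.
- **Trays:** shallow (195,203), deep (458,208).

I'm choosing the front ones, and will check them in one close crop.

```bash
python3 - <<'E'
from h import *
t=load('top');s=load('scene')
a=cv2.resize(t['img'][150:256,165:425],(780,318),interpolation=cv2.INTER_CUBIC)
b=cv2.resize(t['img'][170:250,425:485],(300,270)[:2],interpolation=cv2.INTER_CUBIC)
c=cv2.resize(s['img'][150:350,220:410],(257,270),interpolation=cv2.INTER_CUBIC)
m=np.zeros((590,780,3),np.uint8);m[:318]=a;m[320:590,:300]=b;m[320:590,310:567]=c
cv2.imwrite('pics/c1.png',m[:,:,::-1])
for n,uv,z in [('jar',(240,199),.098),('shaker',(280,240),.095),('small',(244,233),.04),('big',(408,237),.04),('timer',(370,240),.02),('pot',(241,162),.072),('shal',(195,203),.04),('deep',(458,208),.065)]:
    print(n,px2plane(t,uv,z).round(3))
E
```

```text
jar [[0.519 0.28  0.098]]
shaker [[0.39  0.147 0.095]]
small [[0.408 0.275 0.04 ]]
big [[ 0.405 -0.276  0.04 ]]
timer [[ 0.392 -0.151  0.02 ]]
pot [[0.643 0.285 0.072]]
shal [[0.506 0.445 0.04 ]]
deep [[ 0.505 -0.437  0.065]]
```

View pics/c1.png

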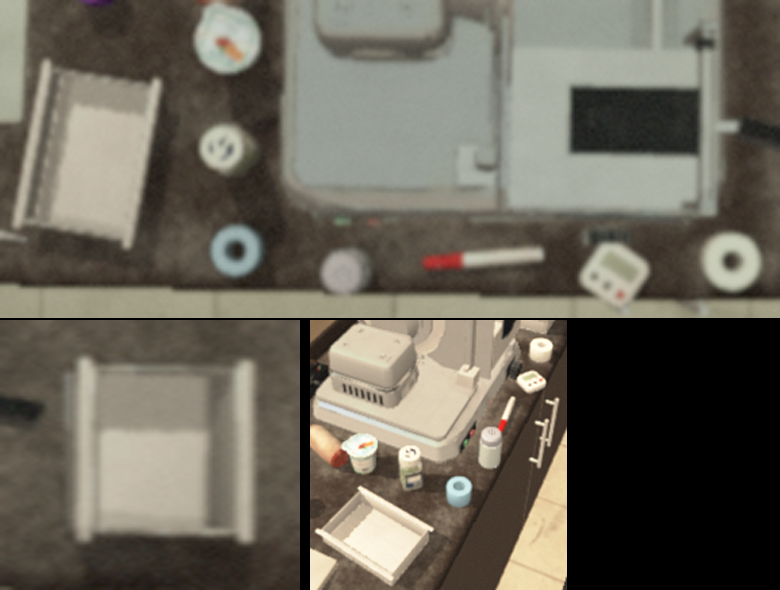

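```bash
python3 - <<'E'
from h import *
t=load('top');s=load('scene')
for n,c,z in [('shal',[(179,170),(169.7,226),(218.3,176.7),(209.3,232.3)],.04),('deep',[(440.6,181.3),(440.2,235.8),(475.4,182.4),(475.8,235.5)],.065)]:
    P=px2plane(t,c,z)[:,:2]; ya=(P[0]-P[1]+P[2]-P[3])/2
    print(n,P.mean(0).round(4),'yaw of y axis vs +x deg',np.degrees(np.arctan2(ya[1],ya[0])).round(1),'len',np.linalg.norm(ya).round(3),'w',np.linalg.norm((P[0]+P[1]-P[2]-P[3])/2).round(3))
def blob(d,lo,hi,uv,w,z,cs=cv2.COLOR_RGB2HSV):
    u,v=uv;I=cv2.resize(d['img'][v-w:v+w,u-w:u+w],None,fx=4,fy=4,interpolation=cv2.INTER_CUBIC)
    m=cv2.inRange(cv2.cvtColor(I,cs),lo,hi)
    cs_,_=cv2.findContours(m,cv2.RETR_EXTERNAL,cv2.CHAIN_APPROX_NONE)
    c=max(cs_,key=cv2.contourArea);(x,y),r=cv2.minEnclosingCircle(c);M=cv2.moments(c)
    x0=M['m10']/M['m00'];y0=M['m01']/M['m00']
    p=np.array([(x0+.5)/4-.5+u-w,(y0+.5)/4-.5+v-w]); return p,np.sqrt(cv2.contourArea(c)/np.pi)/4
for n,uv,lo,hi,z in [('jar',(240,199),(0,0,150),(179,80,255),.098),('shaker',(280,240),(0,0,105),(179,60,255),.095),('small',(244,233),(85,40,90),(120,255,255),.04),('big',(408,237),(0,0,140),(179,80,255),.04)]:
    p,r=blob(t,lo,hi,uv,13,z);P=px2plane(t,p,z)[0]
    q=px2plane(t,p+[r,0],z)[0]
    print(n,p.round(1),P.round(4),'diam',(2*np.linalg.norm(q-P)).round(3),'scene top',proj(s,P).round(1),'base',proj(s,[P[0],P[1],0]).round(1))
E
```

```text
shal [0.5117 0.4484] yaw of y axis vs +x deg -7.5 len 0.191 w 0.138
deep [ 0.5024 -0.437 ] yaw of y axis vs +x deg 0.2 len 0.178 w 0.118
jar [238.6 198.6] [0.5206 0.2843 0.098 ] diam 0.046 scene top [[294.4 248.2]] base [[295.7 270.1]]
shaker [279.  244.1] [0.3766 0.15   0.095 ] diam 0.064 scene top [[358.5 233.9]] base [[356.6 255.1]]Traceback (most recent call last):
  File "<stdin>", line 14, in <module>
  File "<stdin>", line 11, in blob
ZeroDivisionError: float division by zero
```

```bash
python3 - <<'E'
from h import *
t=load('top');s=load('scene')
for n,uv,w,z,rr in [('jar',(240,199),16,.098,.023),('shaker',(280,240),16,.095,.0235),('small',(244,233),14,.04,.0265),('big',(408,237),14,.04,.0305)]:
    u,v=uv;g=cv2.cvtColor(t['img'],cv2.COLOR_RGB2GRAY)[v-w:v+w,u-w:u+w]
    g=cv2.resize(g,None,fx=8,fy=8,interpolation=cv2.INTER_CUBIC)
    R=422/(1.458-z)*rr*8
    c=cv2.HoughCircles(cv2.GaussianBlur(g,(9,9),0),cv2.HOUGH_GRADIENT_ALT if 0 else cv2.HOUGH_GRADIENT,1.5,30,param1=60,param2=15,minRadius=int(R*.9),maxRadius=int(R*1.12))
    for x,y,r in (c[0][:2] if c is not None else []):
        p=np.array([(x+.5)/8-.5+u-w,(y+.5)/8-.5+v-w]);P=px2plane(t,p,z)[0]
        print(n,p.round(1),P.round(4),'r/R',round(r/R,2),'scene top',proj(s,P).round(1),'base',proj(s,[P[0],P[1],0]).round(1))
S=cv2.resize(s['img'][160:300,270:410],(600,600),interpolation=cv2.INTER_CUBIC)
cv2.imwrite('pics/c2.png',S[:,:,::-1])
E
```

```text
jar [238.1 199. ] [0.5194 0.2858 0.098 ] r/R 1.0 scene top [[294.5 248.7]] base [[295.8 270.6]]
shaker [279.  240.3] [0.3887 0.1502 0.095 ] r/R 1.0 scene top [[354.7 232.7]] base [[353.  253.9]]
small [243.3 233.1] [0.4075 0.2769 0.04  ] r/R 1.07 scene top [[331.2 272.6]] base [[330.9 281.3]]
big [408.5 236.5] [ 0.4067 -0.2775  0.04  ] r/R 1.06 scene top [[391.5 168.2]] base [[390.3 176.5]]
```

View pics/c2.png

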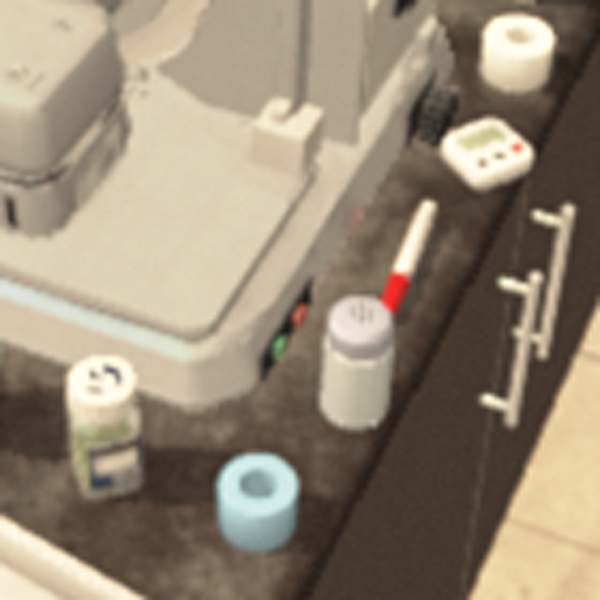

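Layout and measurements agree across both views: sizes match, and reprojection is within about 2 px. First I'll square the tool up, then go to above the big roll at (0.405,-0.277).

```bash
cat > st.py <<'E'
from h import *
s=readout.get_state();w,x,y,z=s['ee_rot']
print('yaw',np.degrees(np.arctan2(2*(x*y+w*z),1-2*(y*y+z*z))).round(2),'pos',s['position'].round(4),'w',s['width'].round(4),'F',s['contact_force'].round(1),'g',round(s['gripper_force'],1),'t',s['clock'],'q6',s['qpos'][5].round(2))
E
```

Call:
handwheel --rows '[0, 0, 0, 0.125, 0, 0, 0, 0.125, 0, 0, 0, 0.127, 0, 0, 0, 0]' --aperture 0.076 --force 40

```text
clock: 0.43
position: [0.2115, -0.5344, 0.2528]
ee_rot: [-0.0, 1.0, -0.0, -0.0]
contact_force: [-0.1, 0.3, 1.1]
width: 0.0758
gripper_force: 0.0
```

```bash
python3 st.py
```

Call:
handwheel --rows '[0.02, -0.0287, 0, 0, 0.02, -0.0287, 0, 0, 0.02, -0.0287, 0, 0, 0.02, -0.0287, 0, 0, 0.02, -0.0287, 0, 0]'

```text
clock: 0.85
position: [0.3118, -0.3895, 0.253]
ee_rot: [-0.0, 1.0, 0.002, -0.0]
contact_force: [0.4, 0.5, 0.4]
width: 0.0759
gripper_force: 0.0
```

Call:
handwheel --rows '[0.022, -0.0287, 0, 0, 0.022, -0.0287, 0, 0, 0.022, -0.0287, 0, 0, 0.022, -0.0287, 0, 0, 0, 0, 0, 0]'

```text
clock: 1.27
position: [0.4019, -0.2708, 0.2532]
ee_rot: [-0.002, 1.0, 0.005, 0.001]
contact_force: [-0.0, -0.2, 0.0]
width: 0.0758
gripper_force: 0.0Traceback (most recent call last):
```

```bash
python3 st.py
```

```text
  File "st.py", line 3, in <module>
    print('yaw',np.degrees(np.arctan2(2*(x*y+w*z),1-2*(y*y+z*z))).round(2),'pos',s['position'].round(4),'w',s['width'].round(4),'F',s['contact_force'].round(1),'g',round(s['gripper_force'],1),'t',s['clock'],'q6',s['qpos'][5].round(2))
                                                                                                            ^^^^^^^^^^^^^^^^
AttributeError: 'float' object has no attribute 'round'
Traceback (most recent call last):
  File "st.py", line 3, in <module>
    print('yaw',np.degrees(np.arctan2(2*(x*y+w*z),1-2*(y*y+z*z))).round(2),'pos',s['position'].round(4),'w',s['width'].round(4),'F',s['contact_force'].round(1),'g',round(s['gripper_force'],1),'t',s['clock'],'q6',s['qpos'][5].round(2))
                                                                                                            ^^^^^^^^^^^^^^^^
AttributeError: 'float' object has no attribute 'round'
```

```bash
sed -i "s/s\['width'\].round(4)/round(s['width'],4)/" st.py
```

Call:
handwheel --rows '[0.002, 0.006, 0, 0, 0, 0, 0.035, 0, 0, 0, 0.035, 0, 0, 0, 0.035, 0, 0, 0, 0, 0]'

```text
clock: 1.68
position: [0.3968, -0.2803, 0.1425]
ee_rot: [-0.004, 1.0, 0.001, -0.005]
contact_force: [-2.4, 1.6, -0.8]
width: 0.0763
gripper_force: 0.0
```

```bash
python3 - <<'E'
from h import *
d=grab('scene');s=grab('top')
a=cv2.resize(d['img'][110:230,330:450],(400,400));b=cv2.resize(s['img'][180:260,370:450],(400,400))
cv2.imwrite('pics/g1.png',np.hstack([a,b])[:,:,::-1])
E
```

```text
(no output)
```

View pics/g1.png

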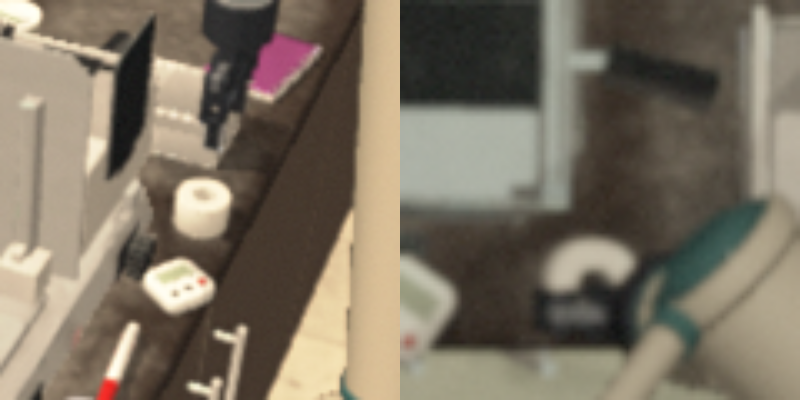

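The crop shows the white roll at its measured spot (top ≈ (408,236)). The gripper is above it, slightly to the robot's side, and clear of the slicer and timer.

Call:
handwheel --rows '[0, 0, 0, 0, 0, 0, 0, 0]'

```text
clock: 1.95
position: [0.4023, -0.2839, 0.1505]
ee_rot: [0.002, 1.0, 0.001, 0.002]
contact_force: [0.2, -0.0, 0.5]
width: 0.076
gripper_force: 0.0
```

```bash
python3 st.py
```

```text
yaw 0.09 pos [ 0.4023 -0.2839  0.1505] w 0.076 F [ 0.2 -0.   0.5] g 0.0 t 1.95 q6 0.81
```

Call:
handwheel --rows '[0, -0.007, 0.02, 0, 0, 0, 0.03, 0, 0, 0, 0.03, 0, 0, 0, 0.025, 0, 0, 0, 0.0075, 0]'

```text
clock: 2.37
position: [0.4005, -0.2747, 0.0346]
ee_rot: [-0.001, 1.0, 0.001, -0.001]
contact_force: [-0.7, 0.6, 0.3]
width: 0.076
gripper_force: 0.0
```

Call:
handwheel --rows '[0, 0, 0, 0, 0, 0, 0, 0]'

```text
clock: 2.53
position: [0.4021, -0.2761, 0.0371]
ee_rot: [0.001, 1.0, 0.001, 0.001]
contact_force: [0.1, 0.4, 0.5]
width: 0.0757
gripper_force: 0.0
```

Call:
handwheel --rows '[0, 0, 0, 0, 0, 0, 0, 0, 0, 0, 0, 0, 0, 0, 0, 0, 0, 0, 0, 0]' --aperture 0.04 --force 40

```text
clock: 2.95
position: [0.4026, -0.2766, 0.0381]
ee_rot: [0.002, 1.0, 0.001, 0.002]
contact_force: [-0.6, -0.4, 6.5]
width: 0.0599
gripper_force: 42.9
```

Call:
handwheel --rows '[0, 0, -0.005, 0, 0, 0, -0.03, 0, 0, 0, -0.03, 0, 0, 0, -0.03, 0, 0, 0, 0, 0]'

```text
clock: 3.37
position: [0.4041, -0.2777, 0.1371]
ee_rot: [0.004, 1.0, 0.001, 0.005]
contact_force: [0.3, -0.4, 0.1]
width: 0.0595
gripper_force: 43.9
```

Call:
handwheel --rows '[-0.018, 0, -0.03, 0, -0.018, 0, -0.03, 0, -0.018, 0, -0.03, 0, -0.018, 0, -0.03, 0, 0, -0.03, 0, 0]'

```text
clock: 3.78
position: [0.3293, -0.2514, 0.2567]
ee_rot: [0.007, 1.0, -0.002, 0.003]
contact_force: [1.2, -0.3, -1.2]
width: 0.0597
gripper_force: 44.2
```

Call:
handwheel --rows '[0, -0.038, 0, 0, 0, -0.038, 0, 0, 0, -0.038, 0, 0, 0, -0.038, 0, 0, 0, -0.038, 0, 0]'

```text
clock: 4.2
position: [0.3278, -0.0534, 0.2511]
ee_rot: [0.0, 1.0, 0.0, 0.001]
contact_force: [0.9, 0.3, -1.4]
width: 0.06
gripper_force: 44.2
```

Call:
handwheel --rows '[0, -0.038, 0, 0, 0, -0.038, 0, 0, 0, -0.038, 0, 0, 0, -0.038, 0, 0, 0, -0.038, 0, 0]'

```text
clock: 4.62
position: [0.3273, 0.1366, 0.2512]
ee_rot: [-0.0, 1.0, 0.001, 0.001]
contact_force: [0.2, -0.4, -0.5]
width: 0.0601
gripper_force: 44.2
```

Call:
handwheel --rows '[0, -0.038, 0, 0, 0, -0.038, 0, 0, 0, -0.038, 0, 0, 0, -0.038, 0, 0, 0, -0.038, 0, 0]'

```text
clock: 5.03
position: [0.327, 0.3266, 0.251]
ee_rot: [0.0, 1.0, 0.001, 0.0]
contact_force: [0.8, -0.4, -1.3]
width: 0.0595
gripper_force: 44.2
```

Call:
handwheel --rows '[0, -0.03, 0, 0, 0, -0.03, 0, 0, 0, -0.03, 0, 0, 0, -0.02, 0, 0, 0, 0, 0, 0]'

```text
clock: 5.45
position: [0.3276, 0.4387, 0.2505]
ee_rot: [-0.001, 1.0, 0.002, 0.0]
contact_force: [0.6, 0.2, -1.8]
width: 0.0596
gripper_force: 44.1
```

```bash
python3 st.py
```

```text
yaw 0.27 pos [0.3276 0.4387 0.2505] w 0.0596 F [ 0.6  0.2 -1.8] g 44.1 t 5.45 q6 2.37
```

Call:
handwheel --rows '[0.036, 0, 0, 0, 0.036, 0, 0, 0, 0.036, 0, 0, 0, 0.036, 0, 0, 0, 0.036, 0, 0, 0]'

```text
clock: 5.87
position: [0.5089, 0.4341, 0.2509]
ee_rot: [0.0, 1.0, 0.001, -0.0]
contact_force: [0.9, 0.9, -1.3]
width: 0.0596
gripper_force: 44.1
```

Call:
handwheel --rows '[0.037, -0.004, 0, 0, 0, 0, 0, 0.065, 0, 0, 0, 0.066, 0, 0, 0, 0, 0, 0, 0, 0]'

```text
clock: 6.28
position: [0.5446, 0.4384, 0.2506]
ee_rot: [0.0, 0.998, -0.064, -0.0]
contact_force: [-1.1, 0.1, -0.4]
width: 0.0595
gripper_force: 44.1
```

```bash
python3 st.py
python3 - <<'E'
from h import *
d=grab('scene');s=grab('top')
a=cv2.resize(d['img'][190:350,200:360],(400,400));b=cv2.resize(s['img'][160:240,150:230],(400,400))
cv2.imwrite('pics/g2.png',np.hstack([a,b])[:,:,::-1])
E
```

```text
yaw -7.34 pos [0.5446 0.4384 0.2506] w 0.0595 F [-1.1  0.1 -0.4] g 44.1 t 6.2833 q6 2.28
```

View pics/g2.png

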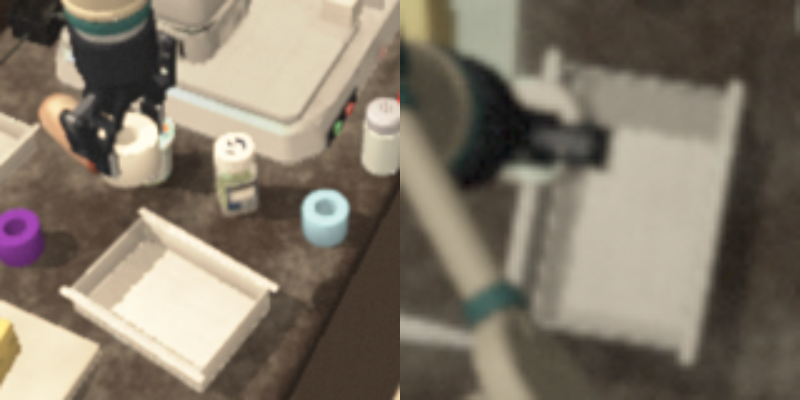

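```bash
python3 - <<'E'
from h import *
t=load('top');s=load('scene')
P=np.array([.5485,.4384,.252]);print('roll top proj',proj(t,P),proj(s,P), 'seen',(150+137/5,160+130/5),(200+133/2.5,190+133/2.5))
c=np.array([.5117,.4484]);a=np.radians(-7.5);ey=np.array([np.cos(a),np.sin(a)]);ex=np.array([np.sin(-a)*-1*-1,0]);ex=np.array([ey[1],-ey[0]])
for hx,hy,z in[(.0745,.1005,.04),(.052,.082,.04),(.052,.082,.002)]:
    Q=[np.r_[c+i*hx*ex+j*hy*ey,z] for j in(1,-1) for i in(1,-1)]
    print(z,'top',proj(t,Q).round(1).tolist(),'scene',proj(s,Q).round(1).tolist())
E
```

```text
roll top proj [[175.28114425 185.3622276 ]] [[250.90510803 244.40525912]] seen (177.4, 186.0) (253.2, 243.2)
0.04 top [[220.2, 175.1], [177.6, 168.8], [210.7, 233.9], [167.9, 227.1]] scene [[257.9, 270.8], [222.1, 307.8], [316.0, 302.6], [282.8, 345.5]]
0.04 top [[212.8, 179.6], [183.1, 175.1], [205.0, 227.5], [175.2, 222.8]] scene [[257.9, 278.8], [233.1, 305.0], [305.6, 305.4], [282.3, 334.9]]
0.002 top [[215.7, 180.6], [186.7, 176.2], [208.1, 227.3], [179.0, 222.7]] scene [[259.2, 287.0], [235.1, 313.1], [306.0, 313.5], [283.2, 342.8]]
```

Call:
handwheel --rows '[0, -0.004, 0.03, 0, 0, 0, 0.04, 0, 0, 0, 0.04, 0, 0, 0, 0.04, 0, 0, 0, 0, 0]'

```text
clock: 6.8
position: [0.5396, 0.4398, 0.0922]
ee_rot: [0.005, 0.998, -0.064, -0.007]
contact_force: [-2.0, -0.8, -2.4]
width: 0.0597
gripper_force: 44.0
```

Call:
handwheel --rows '[0, 0, 0.02, 0, 0, 0, 0.02, 0, 0, 0, 0.01, 0, 0, 0, 0, 0, 0, 0, 0, 0]'

```text
clock: 7.22
position: [0.5457, 0.4436, 0.0521]
ee_rot: [-0.0, 0.998, -0.064, 0.001]
contact_force: [0.1, -0.8, -1.1]
width: 0.0595
gripper_force: 44.0
```

```bash
python3 st.py
```

```text
yaw -7.37 pos [0.5457 0.4436 0.0521] w 0.0595 F [ 0.1 -0.8 -1.1] g 44.0 t 7.2167 q6 2.28
```

Call:
handwheel --rows '[0, 0, 0.006, 0, 0, 0, 0.004, 0, 0, 0, 0.001, 0, 0, 0, 0, 0, 0, 0, 0, 0]'

```text
clock: 7.63
position: [0.5455, 0.4432, 0.0401]
ee_rot: [-0.0, 0.998, -0.065, 0.0]
contact_force: [-0.4, 0.8, -0.9]
width: 0.0595
gripper_force: 44.1
```

Call:
handwheel --rows '[0, 0, 0, 0, 0, 0, 0, 0, 0, 0, 0, 0, 0, 0, 0, 0]' --aperture 0.068

```text
clock: 7.97
position: [0.5455, 0.4432, 0.0399]
ee_rot: [-0.0, 0.998, -0.065, 0.0]
contact_force: [-0.1, 1.6, -0.0]
width: 0.0679
gripper_force: 0.0
```

Call:
handwheel --rows '[0, 0, -0.02, 0, 0, 0, -0.035, 0, 0, 0, -0.035, 0, 0, 0, -0.035, 0, 0, 0, -0.035, 0]'

```text
clock: 8.38
position: [0.5451, 0.443, 0.2014]
ee_rot: [0.0, 0.998, -0.065, -0.0]
contact_force: [0.7, 0.1, 0.3]
width: 0.068
gripper_force: 0.0
```

Call:
handwheel --rows '[0, 0, -0.04, 0, 0, 0, 0, 0, 0, 0, 0, 0]'

```text
clock: 8.63
position: [0.5466, 0.4441, 0.2438]
ee_rot: [-0.002, 0.998, -0.065, 0.003]
contact_force: [-0.3, -0.1, 0.1]
width: 0.0681
gripper_force: 0.0
```

```bash
python3 st.py
```

```text
yaw -7.4 pos [0.5466 0.4441 0.2438] w 0.0681 F [-0.3 -0.1  0.1] g 0.0 t 8.6333 q6 2.28
```

Call:
handwheel --rows '[-0.02, 0.0307, 0, 0, -0.02, 0.0307, 0, 0, -0.02, 0.0307, 0, 0, -0.02, 0.0307, 0, 0, -0.02, 0.0307, 0, 0]' --aperture 0.07

```text
clock: 9.05
position: [0.4242, 0.3021, 0.2378]
ee_rot: [0.001, 0.998, -0.064, -0.002]
contact_force: [0.2, -0.6, 0.4]
width: 0.0702
gripper_force: 0.0
```

Call:
handwheel --rows '[-0.021, 0.0307, 0.03, 0, 0, 0, 0.035, 0, 0, 0, 0.035, 0, 0, 0, 0, 0, 0, 0, 0, 0]'

```text
clock: 9.47
position: [0.403, 0.2787, 0.1417]
ee_rot: [0.002, 0.998, -0.065, -0.003]
contact_force: [1.0, 0.1, 0.6]
width: 0.0699
gripper_force: 0.0
```

```bash
python3 st.py
python3 - <<'E'
from h import *
d=grab('scene');s=grab('top')
a=cv2.resize(d['img'][210:350,220:360],(400,400));b=cv2.resize(s['img'][160:260,165:265],(400,400))
cv2.imwrite('pics/g3.png',np.hstack([a,b])[:,:,::-1])
E
```

```text
yaw -7.41 pos [0.403  0.2787 0.1417] w 0.0699 F [1.  0.1 0.6] g 0.0 t 9.4667 q6 2.16
```

View pics/g3.png

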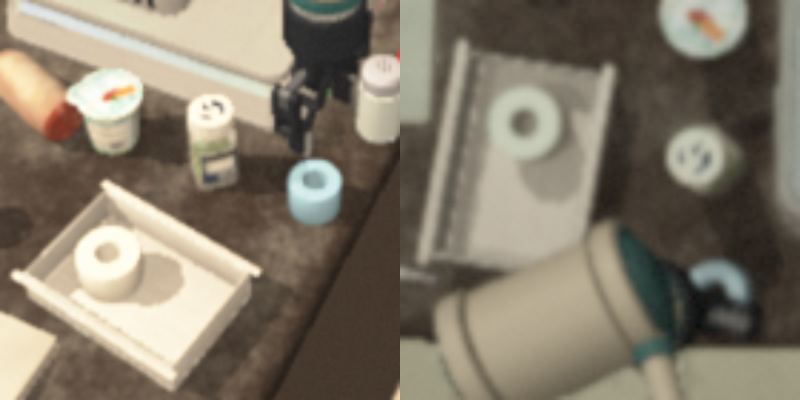

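The white roll lies flat in the tray's far half (top ≈ (196,191)). The gripper is above the blue roll (top ≈ (244,233)).

Call:
handwheel --rows '[0, 0.002, 0.035, 0, 0, 0, 0.03, 0, 0, 0, 0.027, 0, 0, 0, 0.012, 0, 0, 0, 0, 0]'

```text
clock: 9.98
position: [0.4044, 0.2777, 0.0385]
ee_rot: [0.001, 0.998, -0.064, -0.001]
contact_force: [-0.3, -0.1, 0.4]
width: 0.0698
gripper_force: 0.0
```

Call:
handwheel --rows '[0, 0, 0, 0, 0, 0, 0, 0]'

```text
clock: 10.15
position: [0.4064, 0.2787, 0.0414]
ee_rot: [-0.001, 0.998, -0.064, 0.002]
contact_force: [0.8, 0.4, 0.1]
width: 0.0701
gripper_force: 0.0
```

Call:
handwheel --rows '[0, 0, 0, 0, 0, 0, 0, 0, 0, 0, 0, 0, 0, 0, 0, 0, 0, 0, 0, 0]' --aperture 0.03 --force 40

```text
clock: 10.57
position: [0.4059, 0.2784, 0.0415]
ee_rot: [-0.001, 0.998, -0.065, 0.002]
contact_force: [0.0, -0.4, 4.6]
width: 0.0514
gripper_force: 41.1
```

Call:
handwheel --rows '[0, 0, -0.005, 0, 0, 0, -0.03, 0, 0, 0, -0.03, 0, 0, 0, -0.03, 0, 0, 0, -0.03, 0]'

```text
clock: 10.98
position: [0.4042, 0.2775, 0.1667]
ee_rot: [-0.0, 0.998, -0.065, 0.0]
contact_force: [0.3, 0.6, -1.1]
width: 0.0518
gripper_force: 42.3
```

Call:
handwheel --rows '[0, 0, 0, 0, 0, 0, 0, 0]'

```text
clock: 11.15
position: [0.4056, 0.2783, 0.1671]
ee_rot: [-0.001, 0.998, -0.065, 0.002]
contact_force: [-0.5, 0.3, -1.1]
width: 0.0515
gripper_force: 42.3
```

Call:
handwheel --rows '[0.0087, -0.0364, 0, 0, 0.0087, -0.0364, 0, 0, 0.0087, -0.0364, 0, 0, 0.0087, -0.0364, 0, 0, 0.0087, -0.0364, 0, 0]'

```text
clock: 11.57
position: [0.4706, 0.4534, 0.1628]
ee_rot: [0.001, 0.998, -0.065, -0.001]
contact_force: [0.8, -0.3, -1.4]
width: 0.0515
gripper_force: 42.4
```

Call:
handwheel --rows '[0, 0, 0, 0, 0, 0, 0, 0, 0, 0, 0, 0, 0, 0, 0, 0]'

```text
clock: 11.9
position: [0.47, 0.451, 0.1636]
ee_rot: [0.001, 0.998, -0.065, -0.001]
contact_force: [-0.6, 0.1, -1.7]
width: 0.0518
gripper_force: 42.5
```

```bash
python3 st.py
```

```text
yaw -7.43 pos [0.47   0.451  0.1636] w 0.0518 F [-0.6  0.1 -1.7] g 42.5 t 11.9 q6 2.36
```

Descend to TCP z = 0.0435.

Call:
handwheel --rows '[0, 0, 0.03, 0, 0, 0, 0.03, 0, 0, 0, 0.03, 0, 0, 0, 0.018, 0, 0, 0, 0, 0]'

```text
clock: 12.32
position: [0.4679, 0.4489, 0.0523]
ee_rot: [0.003, 0.998, -0.065, -0.004]
contact_force: [-0.5, -0.7, -1.1]
width: 0.0515
gripper_force: 42.6
```

Call:
handwheel --rows '[0, 0, 0.006, 0, 0, 0, 0.005, 0, 0, 0, 0, 0, 0, 0, 0, 0]'

```text
clock: 12.65
position: [0.4717, 0.4528, 0.0468]
ee_rot: [-0.001, 0.998, -0.065, 0.001]
contact_force: [-0.4, -0.2, -1.4]
width: 0.0515
gripper_force: 42.6
```

Call:
handwheel --rows '[0, 0, 0, 0, 0, 0, 0, 0, 0, 0, 0, 0, 0, 0, 0, 0]' --aperture 0.062

```text
clock: 12.98
position: [0.4714, 0.4528, 0.0462]
ee_rot: [-0.0, 0.998, -0.065, 0.0]
contact_force: [-0.1, 0.1, -0.1]
width: 0.0619
gripper_force: 0.0
```

Call:
handwheel --rows '[0, 0, -0.02, 0, 0, 0, -0.035, 0, 0, 0, -0.035, 0, 0, 0, -0.035, 0, 0, 0, -0.035, 0]'

```text
clock: 13.4
position: [0.4709, 0.4524, 0.2074]
ee_rot: [0.0, 0.998, -0.064, 0.0]
contact_force: [1.2, 0.5, -0.4]
width: 0.0625
gripper_force: 0.0
```

Call:
handwheel --rows '[0, 0, -0.04, 0, 0, 0, 0, 0, 0, 0, 0, 0]'

```text
clock: 13.65
position: [0.4723, 0.4535, 0.2493]
ee_rot: [-0.002, 0.998, -0.064, 0.003]
contact_force: [-0.4, -0.9, 0.0]
width: 0.0622
gripper_force: 0.0
```

```bash
python3 st.py
```

```text
yaw -7.4 pos [0.4723 0.4535 0.2493] w 0.0622 F [-0.4 -0.9  0. ] g 0.0 t 13.65 q6 2.36
```

Call:
handwheel --rows '[0, 0, 0, -0.1214, 0, 0, 0, -0.1214, 0, 0, 0, -0.1214, 0, 0, 0, -0.1214, 0, 0, 0, -0.1214]' --aperture 0.075

```text
clock: 14.07
position: [0.4704, 0.452, 0.2436]
ee_rot: [0.001, 0.971, 0.24, -0.002]
contact_force: [0.6, -0.1, -0.5]
width: 0.075
gripper_force: 0.0
```

Call:
handwheel --rows '[0, 0, 0, -0.1214, 0, 0, 0, -0.1214, 0, 0, 0, -0.1214, 0, 0, 0, -0.1214, 0, 0, 0, -0.1214]'

```text
clock: 14.48
position: [0.4704, 0.452, 0.2435]
ee_rot: [0.0, 0.855, 0.519, -0.002]
contact_force: [-0.2, 0.4, -0.4]
width: 0.075
gripper_force: 0.0
```

Call:
handwheel --rows '[0, 0, 0, -0.1214, 0, 0, 0, -0.1214, 0, 0, 0, -0.1214, 0, 0, 0, -0.1214, 0, 0, 0, 0]'

```text
clock: 14.9
position: [0.4704, 0.4521, 0.2437]
ee_rot: [-0.0, 0.707, 0.708, -0.002]
contact_force: [-0.8, 1.1, 0.5]
width: 0.075
gripper_force: 0.0
```

Call:
handwheel --rows '[-0.0337, 0.0095, 0, 0, -0.0337, 0.0095, 0, 0, -0.0337, 0.0095, 0, 0, -0.0337, 0.0095, 0, 0, -0.0337, 0.0095, 0, 0]'

```text
clock: 15.32
position: [0.5181, 0.2824, 0.2444]
ee_rot: [-0.0, 0.708, 0.706, -0.001]
contact_force: [1.1, -0.8, -0.1]
width: 0.0752
gripper_force: 0.0
```

Call:
handwheel --rows '[0, 0, 0.03, 0, 0, 0, 0.03, 0, 0, 0, 0, 0, 0, 0, 0, 0, 0, 0, 0, 0]'

```text
clock: 15.73
position: [0.519, 0.2845, 0.1862]
ee_rot: [0.0, 0.708, 0.707, 0.0]
contact_force: [0.6, -1.0, 0.2]
width: 0.0749
gripper_force: 0.0
```

```bash
python3 st.py
python3 - <<'E'
from h import *
d=grab('scene');s=grab('top')
a=cv2.resize(d['img'][210:350,220:360],(400,400));b=cv2.resize(s['img'][160:260,165:265],(400,400))
cv2.imwrite('pics/g4.png',np.hstack([a,b])[:,:,::-1])
E
```

```text
yaw 89.93 pos [0.519  0.2845 0.1862] w 0.0749 F [ 0.6 -1.   0.2] g 0.0 t 15.7333 q6 0.39
```

View pics/g4.png

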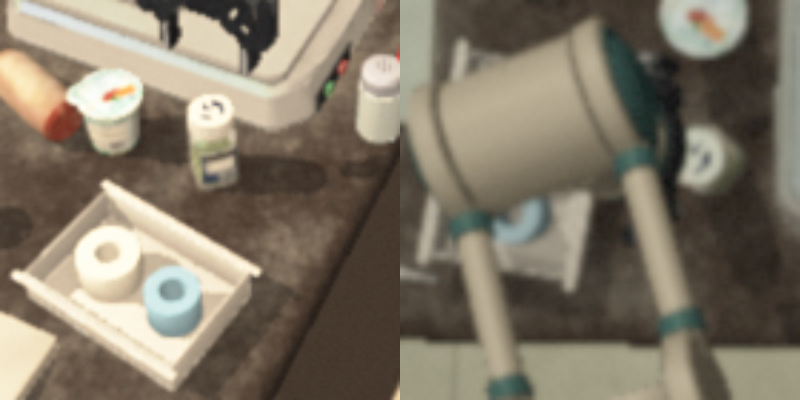

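Both rolls lie side by side in the tray, and the gripper is above the jar (top ≈ (239,199)). Next I'll descend to the jar's upper part.

Call:
handwheel --rows '[0, 0, 0.03, 0, 0, 0, 0.03, 0, 0, 0, 0.025, 0, 0, 0, 0.01, 0, 0, 0, 0.004, 0]'

```text
clock: 16.25
position: [0.518, 0.2842, 0.0858]
ee_rot: [-0.0, 0.707, 0.707, -0.001]
contact_force: [0.1, -0.2, 0.3]
width: 0.0751
gripper_force: 0.0
```

Call:
handwheel --rows '[0, 0, 0, 0, 0, 0, 0, 0, 0, 0, 0, 0]'

```text
clock: 16.5
position: [0.5199, 0.2847, 0.0885]
ee_rot: [0.001, 0.707, 0.707, 0.002]
contact_force: [-0.3, 0.6, -0.7]
width: 0.0752
gripper_force: 0.0
```

Call:
handwheel --rows '[0, 0, 0, 0, 0, 0, 0, 0, 0, 0, 0, 0, 0, 0, 0, 0, 0, 0, 0, 0]' --aperture 0.03 --force 35

```text
clock: 16.92
position: [0.5219, 0.2845, 0.0891]
ee_rot: [0.002, 0.707, 0.707, 0.003]
contact_force: [2.9, -1.6, 4.5]
width: 0.0473
gripper_force: 34.0
```

Call:
handwheel --rows '[0, 0, 0, 0, 0, 0, 0, 0]'

```text
clock: 17.08
position: [0.5219, 0.2845, 0.0891]
ee_rot: [0.002, 0.707, 0.707, 0.003]
contact_force: [2.6, -0.3, 5.2]
width: 0.0481
gripper_force: 34.0
```

Call:
handwheel --rows '[0, 0, -0.02, 0, 0, 0, -0.035, 0, 0, 0, -0.035, 0, 0, 0, -0.035, 0, 0, 0, -0.035, 0]'

```text
clock: 17.5
position: [0.5181, 0.2838, 0.2484]
ee_rot: [-0.0, 0.707, 0.707, -0.0]
contact_force: [1.2, 0.1, -0.8]
width: 0.0476
gripper_force: 34.3
```

Call:
handwheel --rows '[0, -0.02, -0.015, 0, 0, -0.03, 0, 0, 0, -0.035, 0, 0, 0, -0.035, 0, 0, 0, -0.035, 0, 0]'

```text
clock: 17.92
position: [0.3618, 0.2837, 0.2617]
ee_rot: [-0.0, 0.708, 0.707, 0.0]
contact_force: [0.4, 0.4, -1.3]
width: 0.0476
gripper_force: 34.4
```

Call:
handwheel --rows '[0, -0.03, 0, 0, 0, 0, 0, 0.1208, 0, 0, 0, 0.1208, 0, 0, 0, 0.1208, 0, 0, 0, 0.1208]'

```text
clock: 18.33
position: [0.333, 0.284, 0.262]
ee_rot: [0.0, 0.857, 0.515, 0.0]
contact_force: [0.1, -0.7, -2.1]
width: 0.0477
gripper_force: 34.2
```

Call:
handwheel --rows '[0, 0, 0, 0.1208, 0, 0, 0, 0.1208, 0, 0, 0, 0.1208, 0, 0, 0, 0.1208, 0, 0, 0, 0.1208]'

```text
clock: 18.75
position: [0.3332, 0.2839, 0.2618]
ee_rot: [0.0, 0.972, 0.236, 0.0]
contact_force: [0.7, -0.6, -1.0]
width: 0.048
gripper_force: 34.2
```

Call:
handwheel --rows '[0, 0, 0, 0.1208, 0, 0, 0, 0.1208, 0, 0, 0, 0.1208, 0, 0, 0, 0.1208, 0, 0, 0, 0]'

```text
clock: 19.17
position: [0.3333, 0.2839, 0.2618]
ee_rot: [0.0, 1.0, -0.001, 0.0]
contact_force: [-0.7, 1.3, -1.5]
width: 0.0476
gripper_force: 34.2
```

```bash
python3 st.py
```

```text
yaw -0.11 pos [0.3333 0.2839 0.2618] w 0.0476 F [-0.7  1.3 -1.5] g 34.2 t 19.1667 q6 2.12
```

Call:
handwheel --rows '[0, 0.025, 0, 0, 0, 0.036, 0, 0, 0, 0.036, 0, 0, 0, 0.036, 0, 0, 0, 0.036, 0, 0]'

```text
clock: 19.58
position: [0.3329, 0.1138, 0.2618]
ee_rot: [0.0, 1.0, 0.002, 0.0]
contact_force: [1.1, -0.1, -1.1]
width: 0.0476
gripper_force: 34.3
```

Call:
handwheel --rows '[0, 0.036, 0, 0, 0, 0.036, 0, 0, 0, 0.036, 0, 0, 0, 0.036, 0, 0, 0, 0.036, 0, 0]'

```text
clock: 20.0
position: [0.3329, -0.0664, 0.262]
ee_rot: [0.0, 1.0, 0.002, 0.001]
contact_force: [2.0, 0.6, -1.8]
width: 0.0478
gripper_force: 34.3
```

Call:
handwheel --rows '[0, 0.036, 0, 0, 0, 0.036, 0, 0, 0, 0.036, 0, 0, 0, 0.036, 0, 0, 0, 0.036, 0, 0]'

```text
clock: 20.42
position: [0.3329, -0.2466, 0.2619]
ee_rot: [0.0, 1.0, 0.001, 0.0]
contact_force: [1.3, 0.4, -1.4]
width: 0.0474
gripper_force: 34.3
```

Call:
handwheel --rows '[0, 0.036, 0, 0, 0, 0.036, 0, 0, 0, 0.036, 0, 0, 0, 0.036, 0, 0, 0, 0.026, 0, 0]'

```text
clock: 20.83
position: [0.3331, -0.4182, 0.2616]
ee_rot: [0.001, 1.0, 0.001, 0.0]
contact_force: [0.6, -0.1, -1.5]
width: 0.0476
gripper_force: 34.3
```

Call:
handwheel --rows '[0.02, 0, 0, 0, 0.034, 0, 0, 0, 0.034, 0, 0, 0, 0.034, 0, 0, 0, 0.034, 0, 0, 0]'

```text
clock: 21.25
position: [0.4908, -0.4148, 0.2616]
ee_rot: [-0.0, 1.0, 0.001, -0.0]
contact_force: [-0.2, -0.0, -1.5]
width: 0.0478
gripper_force: 34.2
```

Call:
handwheel --rows '[0.033, 0, 0, 0, 0.018, 0, 0, 0, 0, 0, 0, 0, 0, 0, 0, 0, 0, 0, 0, 0]'

```text
clock: 21.67
position: [0.5396, -0.4147, 0.2613]
ee_rot: [-0.0, 1.0, 0.001, -0.001]
contact_force: [-0.4, 0.1, -1.0]
width: 0.0476
gripper_force: 34.1
```

```bash
python3 st.py
python3 - <<'E'
from h import *
d=grab('scene');s=grab('top')
a=cv2.resize(d['img'][80:200,330:450],(400,400));b=cv2.resize(s['img'][165:250,415:500],(400,400))
cv2.imwrite('pics/g5.png',np.hstack([a,b])[:,:,::-1])
c=np.array([.503,-.437])
for hx,hy,z in[(.061,.091,.065),(.045,.077,.065),(.045,.077,.002)]:
    Q=[np.r_[c+[j*hy,i*hx],z] for j in(1,-1) for i in(1,-1)]
    print(z,'scene',((proj(d,Q)-[330,80])*400/120).round(0).tolist(),'top',((proj(s,Q)-[415,165])*400/85).round(0).tolist())
E
```

```text
yaw 0.09 pos [ 0.5396 -0.4147  0.2613] w 0.0476 F [-0.4  0.1 -1. ] g 34.1 t 21.6667 q6 0.81
0.065 scene [[85.0, 194.0], [120.0, 146.0], [229.0, 230.0], [259.0, 179.0]] top [[118.0, 74.0], [288.0, 78.0], [116.0, 333.0], [288.0, 336.0]]
0.065 scene [[100.0, 190.0], [126.0, 155.0], [222.0, 220.0], [244.0, 183.0]] top [[140.0, 94.0], [266.0, 97.0], [139.0, 313.0], [265.0, 315.0]]
0.002 scene [[97.0, 233.0], [122.0, 197.0], [216.0, 264.0], [238.0, 226.0]] top [[116.0, 101.0], [237.0, 104.0], [115.0, 311.0], [236.0, 313.0]]
```

View pics/g5.png

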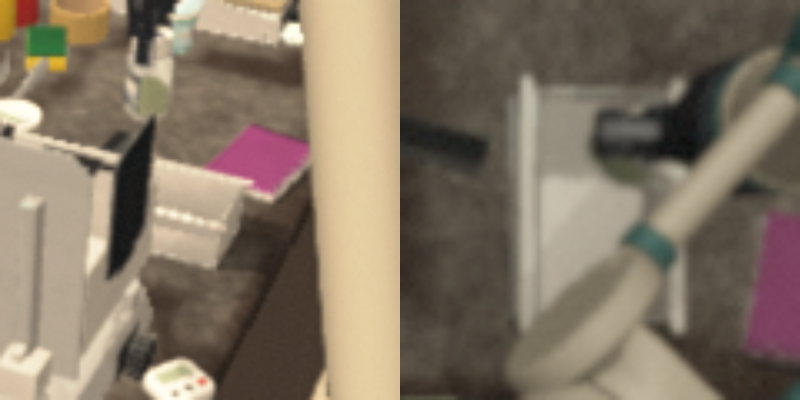

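Call:
handwheel --rows '[0, 0.022, 0, 0, 0, 0, 0, 0, 0, 0, 0, 0]'

```text
clock: 22.02
position: [0.5393, -0.4379, 0.2619]
ee_rot: [0.0, 1.0, -0.001, -0.0]
contact_force: [-0.5, 0.3, -2.0]
width: 0.0478
gripper_force: 34.2
```

```bash
python3 - <<'E'
from h import *
d=grab('scene');s=grab('top')
a=cv2.resize(d['img'][75:125,355:405],(400,400),interpolation=cv2.INTER_CUBIC);b=cv2.resize(s['img'][180:220,450:490],(400,400),interpolation=cv2.INTER_CUBIC)
cv2.imwrite('pics/g6.png',np.hstack([a,b])[:,:,::-1])
x,y,z=readout.get_state()['position']
for n,h in(('cap',.009),('base',-.089)): print(n,((proj(d,[x,y,z+h])-[355,75])*8).round(),((proj(s,[x,y,z+h])-[450,180])*10).round())
E
```

```text
cap [[184.  95.]] [[307. 137.]]
base [[165. 282.]] [[190. 156.]]
```

View pics/g6.png

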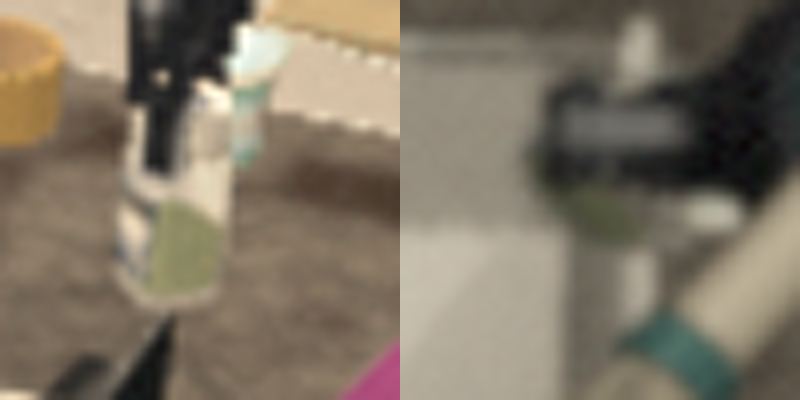

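The jar hangs upright: its base is at crop (170,295), as predicted, and the green is the herbs behind the label edge. Now lowering it into the pan's far half.

Call:
handwheel --rows '[0, 0, 0.03, 0, 0, 0, 0.035, 0, 0, 0, 0.035, 0, 0, 0, 0.03, 0, 0, 0, 0.02, 0]'

```text
clock: 22.53
position: [0.5389, -0.4349, 0.1085]
ee_rot: [-0.002, 1.0, 0.0, -0.002]
contact_force: [-0.7, 0.7, -2.0]
width: 0.0475
gripper_force: 34.2
```

Call:
handwheel --rows '[0, 0, 0.006, 0, 0, 0, 0.005, 0, 0, 0, 0, 0, 0, 0, 0, 0]'

```text
clock: 22.87
position: [0.5413, -0.4375, 0.1024]
ee_rot: [0.001, 1.0, 0.0, 0.001]
contact_force: [-0.6, -0.9, -1.3]
width: 0.0476
gripper_force: 34.3
```

```bash
python3 st.py
```

```text
yaw 0.01 pos [ 0.5413 -0.4375  0.1024] w 0.0476 F [-0.6 -0.9 -1.3] g 34.3 t 22.8667 q6 0.79
```

Call:
handwheel --rows '[0, 0, 0.005, 0, 0, 0, 0.004, 0, 0, 0, 0.001, 0, 0, 0, 0, 0, 0, 0, 0, 0]'

```text
clock: 23.28
position: [0.5408, -0.4371, 0.0913]
ee_rot: [0.0, 1.0, -0.0, 0.0]
contact_force: [0.2, 0.5, 1.9]
width: 0.0477
gripper_force: 35.0
```

Call:
handwheel --rows '[0, 0, 0, 0, 0, 0, 0.001, 0, 0, 0, 0, 0, 0, 0, 0, 0]'

```text
clock: 23.62
position: [0.5411, -0.4371, 0.0912]
ee_rot: [0.001, 1.0, -0.0, 0.001]
contact_force: [-0.5, 1.8, 6.6]
width: 0.0478
gripper_force: 36.1
```

```bash
python3 st.py
```

```text
yaw -0.0 pos [ 0.5411 -0.4371  0.0912] w 0.0478 F [-0.5  1.8  6.6] g 36.1 t 23.6167 q6 0.79
```

Floor contact came at the expected height, so I'll release, lift and go to the shaker.

Call:
handwheel --rows '[0, 0, 0, 0, 0, 0, 0, 0, 0, 0, 0, 0, 0, 0, 0, 0]' --aperture 0.065

```text
clock: 23.95
position: [0.5404, -0.4369, 0.0893]
ee_rot: [-0.0, 1.0, -0.0, -0.0]
contact_force: [1.4, 0.9, 0.2]
width: 0.0649
gripper_force: 0.0
```

Call:
handwheel --rows '[0, 0, -0.015, 0, 0, 0, -0.035, 0, 0, 0, -0.035, 0, 0, 0, -0.035, 0, 0, 0, -0.035, 0]'

```text
clock: 24.37
position: [0.5403, -0.4367, 0.2458]
ee_rot: [-0.0, 1.0, -0.0, -0.0]
contact_force: [0.7, -0.5, -0.8]
width: 0.0651
gripper_force: 0.0
```

Call:
handwheel --rows '[0, 0, -0.015, 0, -0.035, 0, 0, 0, -0.035, 0, 0, 0, -0.035, 0, 0, 0, -0.035, 0, 0, 0]' --aperture 0.076

```text
clock: 24.78
position: [0.3991, -0.4366, 0.2594]
ee_rot: [0.0, 1.0, 0.0, -0.0]
contact_force: [-0.3, -1.0, 0.3]
width: 0.0757
gripper_force: 0.0
```

Call:
handwheel --rows '[-0.035, 0, 0, 0, -0.033, -0.01, 0, 0, 0, -0.035, 0, 0, 0, -0.035, 0, 0, 0, -0.035, 0, 0]'

```text
clock: 25.2
position: [0.3314, -0.3211, 0.2594]
ee_rot: [-0.0, 1.0, -0.002, 0.0]
contact_force: [0.5, 0.6, 0.6]
width: 0.076
gripper_force: 0.0
```

Call:
handwheel --rows '[0, -0.037, 0, 0, 0, -0.037, 0, 0, 0, -0.037, 0, 0, 0, -0.037, 0, 0, 0, -0.037, 0, 0]'

```text
clock: 25.62
position: [0.332, -0.1353, 0.2596]
ee_rot: [0.0, 1.0, -0.001, 0.0]
contact_force: [1.7, -0.4, 0.6]
width: 0.0761
gripper_force: 0.0
```

Call:
handwheel --rows '[0, -0.037, 0, 0, 0, -0.037, 0, 0, 0, -0.037, 0, 0, 0, -0.037, 0, 0, 0, -0.037, 0, 0]'

```text
clock: 26.03
position: [0.332, 0.0497, 0.2598]
ee_rot: [0.0, 1.0, -0.0, 0.001]
contact_force: [1.4, -1.1, -0.5]
width: 0.0761
gripper_force: 0.0
```

Call:
handwheel --rows '[0, -0.037, 0, 0, 0, -0.037, 0, 0, 0, -0.015, 0, 0, 0, 0, 0, 0, 0, 0, 0, 0]'

```text
clock: 26.45
position: [0.3322, 0.1374, 0.2595]
ee_rot: [0.0, 1.0, 0.001, -0.0]
contact_force: [-0.1, 0.5, -1.4]
width: 0.0756
gripper_force: 0.0
```

```bash
python3 st.py
```

```text
yaw 0.17 pos [0.3322 0.1374 0.2595] w 0.0756 F [-0.1  0.5 -1.4] g 0.0 t 26.45 q6 1.77
```

```bash
python3 - <<'E'
from h import *
d=grab('scene');s=grab('top')
a=cv2.resize(s['img'][170:250,420:500],(400,400),interpolation=cv2.INTER_CUBIC);b=cv2.resize(d['img'][200:300,300:400],(400,400),interpolation=cv2.INTER_CUBIC)
cv2.imwrite('pics/g7.png',np.hstack([a,b])[:,:,::-1])
E
```

```text
(no output)
```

View pics/g7.png

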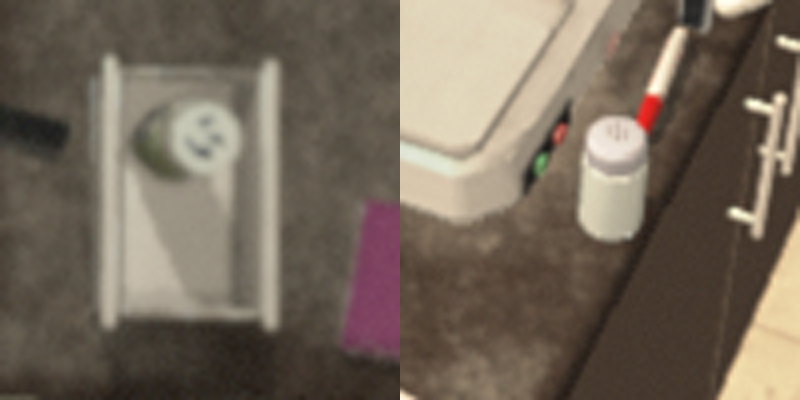

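The jar stands upright in the pan's far half (cap at crop (205,138)), and the shaker is untouched at scene ≈ (354,234). Going down on the shaker.

Call:
handwheel --rows '[0.027, -0.006, 0, 0, 0.027, -0.006, 0, 0, 0, 0, 0.03, 0, 0, 0, 0.03, 0, 0, 0, 0, 0]'

```text
clock: 26.97
position: [0.3832, 0.1467, 0.1951]
ee_rot: [0.001, 1.0, -0.001, -0.005]
contact_force: [-1.2, 0.4, -1.1]
width: 0.076
gripper_force: 0.0
```

Call:
handwheel --rows '[0, 0, 0, 0, 0, 0, 0, 0]'

```text
clock: 27.13
position: [0.3874, 0.1483, 0.2008]
ee_rot: [-0.0, 1.0, -0.001, 0.001]
contact_force: [0.0, 0.4, 0.1]
width: 0.0759
gripper_force: 0.0
```

```bash
python3 st.py
```

```text
yaw -0.1 pos [0.3874 0.1483 0.2008] w 0.0759 F [0.  0.4 0.1] g 0.0 t 27.1333 q6 1.77
```

Call:
handwheel --rows '[0, -0.001, 0.03, 0, 0, 0, 0.035, 0, 0, 0, 0.03, 0, 0, 0, 0.02, 0, 0, 0, 0.006, 0]'

```text
clock: 27.55
position: [0.3861, 0.1496, 0.0778]
ee_rot: [0.0, 1.0, -0.0, -0.001]
contact_force: [0.2, -0.7, -0.4]
width: 0.0759
gripper_force: 0.0
```

Call:
handwheel --rows '[0, 0, 0, 0, 0, 0, 0, 0, 0, 0, 0, 0]'

```text
clock: 27.8
position: [0.3884, 0.1504, 0.0804]
ee_rot: [-0.0, 1.0, -0.0, 0.002]
contact_force: [0.1, -0.4, -0.2]
width: 0.076
gripper_force: 0.0
```

Call:
handwheel --rows '[0, 0, 0, 0, 0, 0, 0, 0, 0, 0, 0, 0, 0, 0, 0, 0, 0, 0, 0, 0]' --aperture 0.03 --force 40

```text
clock: 28.22
position: [0.3875, 0.1504, 0.08]
ee_rot: [-0.0, 1.0, 0.0, 0.001]
contact_force: [-1.7, 0.2, 9.0]
width: 0.048
gripper_force: 40.0
```

Call:
handwheel --rows '[0, 0, 0, 0, 0, 0, 0, 0]'

```text
clock: 28.38
position: [0.3875, 0.1504, 0.08]
ee_rot: [-0.0, 1.0, 0.0, 0.001]
contact_force: [-1.9, 0.0, 8.2]
width: 0.0476
gripper_force: 40.0
```

Call:
handwheel --rows '[0, 0, -0.015, 0, 0, 0, -0.03, 0, 0, 0, -0.035, 0, 0, 0, -0.035, 0, 0, 0, -0.035, 0]' --force 50

```text
clock: 28.8
position: [0.3857, 0.15, 0.2303]
ee_rot: [0.0, 1.0, 0.0, -0.0]
contact_force: [1.0, 0.3, -3.4]
width: 0.0473
gripper_force: 52.3
```

Call:
handwheel --rows '[-0.01, 0, -0.03, 0, -0.02, 0, 0, 0, -0.02, 0.01, 0, 0, 0, 0.03, 0, 0, 0, 0.036, 0, 0]'

```text
clock: 29.22
position: [0.335, 0.0748, 0.259]
ee_rot: [-0.0, 1.0, 0.003, 0.001]
contact_force: [2.1, -0.4, -2.0]
width: 0.0474
gripper_force: 52.4
```

Call:
handwheel --rows '[0, 0.036, 0, 0, 0, 0.036, 0, 0, 0, 0.036, 0, 0, 0, 0.036, 0, 0, 0, 0.036, 0, 0]'

```text
clock: 29.63
position: [0.3356, -0.1073, 0.2589]
ee_rot: [0.0, 1.0, -0.0, 0.0]
contact_force: [1.1, -0.3, -1.1]
width: 0.0475
gripper_force: 52.4
```

Call:
handwheel --rows '[0, 0.036, 0, 0, 0, 0.036, 0, 0, 0, 0.036, 0, 0, 0, 0.036, 0, 0, 0, 0.036, 0, 0]'

```text
clock: 30.05
position: [0.3358, -0.2874, 0.2587]
ee_rot: [-0.0, 1.0, -0.0, 0.0]
contact_force: [0.8, 0.1, -1.6]
width: 0.0476
gripper_force: 52.4
```

Call:
handwheel --rows '[0, 0.036, 0, 0, 0, 0.036, 0, 0, 0, 0.036, 0, 0, 0, 0.036, 0, 0, 0, 0.01, 0, 0]'

```text
clock: 30.47
position: [0.3362, -0.4455, 0.2582]
ee_rot: [0.002, 1.0, -0.001, 0.0]
contact_force: [0.5, 0.6, -1.7]
width: 0.0471
gripper_force: 52.5
```

Call:
handwheel --rows '[0.02, 0, 0, 0, 0.035, 0, 0, 0, 0.035, 0, 0, 0, 0.03, 0, 0, 0, 0, 0, 0, 0]'

```text
clock: 30.88
position: [0.4621, -0.4392, 0.2578]
ee_rot: [-0.0, 1.0, 0.002, 0.002]
contact_force: [0.1, -0.7, -2.1]
width: 0.0472
gripper_force: 52.5
```

Call:
handwheel --rows '[0, 0, 0, 0, 0, 0, 0, 0, 0, 0, 0, 0]'

```text
clock: 31.13
position: [0.4554, -0.4395, 0.2586]
ee_rot: [-0.0, 1.0, -0.0, -0.001]
contact_force: [0.4, -0.9, -2.1]
width: 0.0475
gripper_force: 52.5
```

```bash
python3 st.py
```

```text
yaw -0.03 pos [ 0.4554 -0.4395  0.2586] w 0.0475 F [ 0.4 -0.9 -2.1] g 52.5 t 31.1333 q6 0.69
```

```bash
python3 - <<'E'
from h import *
d=grab('scene');s=grab('top')
a=cv2.resize(d['img'][70:140,340:410],(400,400),interpolation=cv2.INTER_CUBIC);b=cv2.resize(s['img'][170:250,420:500],(400,400),interpolation=cv2.INTER_CUBIC)
cv2.imwrite('pics/g8.png',np.hstack([a,b])[:,:,::-1])
E
```

```text
(no output)
```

View pics/g8.png

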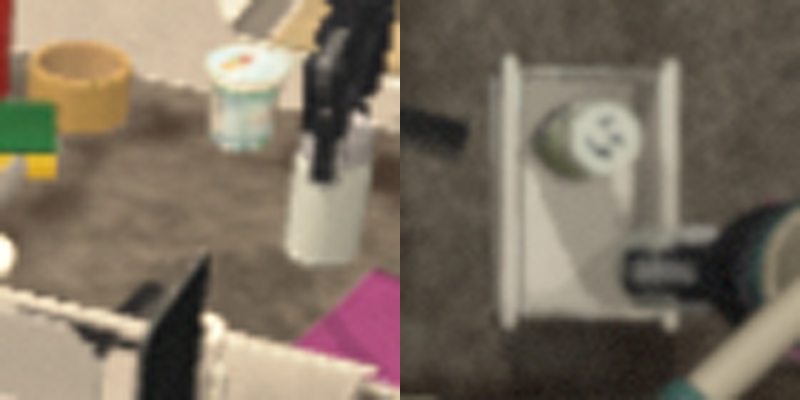

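The shaker hangs upright over the pan's near half, well clear of the jar. Shifting 12 mm forward and lowering.

Call:
handwheel --rows '[0.012, -0.002, 0, 0, 0, 0, 0.03, 0, 0, 0, 0.035, 0, 0, 0, 0.035, 0, 0, 0, 0.03, 0]'

```text
clock: 31.65
position: [0.4686, -0.4374, 0.1271]
ee_rot: [-0.0, 1.0, -0.0, 0.0]
contact_force: [-0.1, -0.1, -2.3]
width: 0.047
gripper_force: 52.5
```

Call:
handwheel --rows '[0, 0, 0.02, 0, 0, 0, 0.01, 0, 0, 0, 0, 0, 0, 0, 0, 0, 0, 0, 0, 0]'

```text
clock: 32.07
position: [0.4697, -0.4391, 0.1006]
ee_rot: [0.001, 1.0, -0.0, 0.001]
contact_force: [0.5, -0.6, -1.8]
width: 0.0473
gripper_force: 52.5
```

```bash
python3 st.py
```

```text
yaw -0.01 pos [ 0.4697 -0.4391  0.1006] w 0.0473 F [ 0.5 -0.6 -1.8] g 52.5 t 32.0667 q6 0.71
```

Call:
handwheel --rows '[0, 0, 0.008, 0, 0, 0, 0.005, 0, 0, 0, 0.003, 0, 0, 0, 0, 0, 0, 0, 0, 0]'

```text
clock: 32.48
position: [0.4685, -0.4379, 0.0826]
ee_rot: [-0.0, 1.0, -0.0, -0.0]
contact_force: [0.2, 0.3, -1.6]
width: 0.0473
gripper_force: 52.5
```

Call:
handwheel --rows '[0, 0, 0, 0, 0, 0, 0.001, 0, 0, 0, 0, 0, 0, 0, 0, 0]'

```text
clock: 32.82
position: [0.4687, -0.4381, 0.0821]
ee_rot: [0.0, 1.0, 0.0, 0.0]
contact_force: [0.5, 0.1, 0.7]
width: 0.0473
gripper_force: 52.7
```

```bash
python3 st.py
```

```text
yaw 0.0 pos [ 0.4687 -0.4381  0.0821] w 0.0473 F [0.5 0.1 0.7] g 52.7 t 32.8167 q6 0.71
```

Floor touched; release, lift straight up and move clear.

Call:
handwheel --rows '[0, 0, 0, 0, 0, 0, 0, 0, 0, 0, 0, 0, 0, 0, 0, 0, 0, 0, 0, 0]' --aperture 0.062

```text
clock: 33.23
position: [0.4686, -0.438, 0.0818]
ee_rot: [0.0, 1.0, -0.0, 0.0]
contact_force: [-0.1, -0.0, 0.5]
width: 0.0618
gripper_force: 0.0
```

Call:
handwheel --rows '[0, 0, -0.015, 0, 0, 0, -0.03, 0, 0, 0, -0.035, 0, 0, 0, -0.035, 0, 0, 0, -0.035, 0]'

```text
clock: 33.65
position: [0.4683, -0.4377, 0.2331]
ee_rot: [-0.0, 1.0, 0.0, -0.0]
contact_force: [0.9, -0.9, 0.2]
width: 0.0625
gripper_force: 0.0
```

Call:
handwheel --rows '[-0.03, 0, -0.01, 0, -0.035, 0, 0, 0, -0.035, 0, 0, 0, -0.035, 0, 0, 0, 0, 0, 0, 0]'

```text
clock: 34.07
position: [0.3279, -0.4369, 0.242]
ee_rot: [-0.0, 1.0, -0.002, -0.002]
contact_force: [0.5, 0.5, -0.1]
width: 0.0621
gripper_force: 0.0
```

Call:
handwheel --rows '[0, -0.036, 0, 0, 0, -0.036, 0, 0, 0, -0.036, 0, 0, 0, -0.036, 0, 0, 0, -0.036, 0, 0]'

```text
clock: 34.48
position: [0.3334, -0.2564, 0.2417]
ee_rot: [0.0, 1.0, -0.001, 0.0]
contact_force: [0.4, 0.2, 0.1]
width: 0.0619
gripper_force: 0.0
```

Call:
handwheel --rows '[0, -0.036, 0, 0, 0, -0.036, 0, 0, 0, 0, 0, 0, 0, 0, 0, 0, 0, 0, 0, 0]'

```text
clock: 34.9
position: [0.3341, -0.1864, 0.2421]
ee_rot: [0.001, 1.0, 0.0, 0.001]
contact_force: [0.0, -0.5, 0.1]
width: 0.0618
gripper_force: 0.0
```

```bash
python3 - <<'E'
from h import *
d=grab('scene');s=grab('top')
a=cv2.resize(s['img'][150:256,165:490],(800,261),interpolation=cv2.INTER_CUBIC);b=cv2.resize(d['img'][130:350,210:420],(318,334))
m=np.zeros((600,800,3),np.uint8);m[:261]=a;m[264:598,:318]=b
cv2.imwrite('pics/end.png',m[:,:,::-1])
E
```

```text
(no output)
```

View pics/end.png

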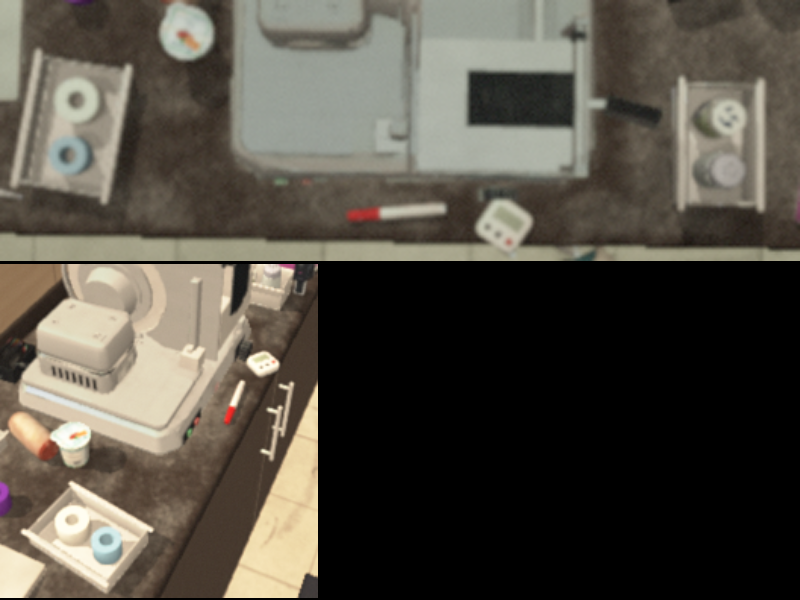

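The final picture shows both rolls flat in the shallow tray (crop (77,100) and (70,155)). The jar and shaker stand in the deep pan ((722,118) and (720,170)), and the timer and pot look unmoved.

```bash
python3 -c "
from rig import ticket
print(ticket.sign_off())"
```

```text
the job is handed in; nothing more can be done
None
```

I handed the job in at about 35 s of the 128 s; the judge returned no verdict, but the last picture shows jar and shaker upright in the deep container, both rolls flat in the shallow tray, and timer and sample pot apparently where they were.

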